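Close the vacuum trap

ROBOT

A 7-joint arm with a two-finger parallel gripper is mounted at the origin on a cart in front of the work surface, level with it; the furniture and walls round the work are solid. World frame = base frame: x ahead of the robot, y to its left, z up, the work surface at z = 0. Lengths are in m, angles in rad, forces in N, time in s.
With the tool pointing down it reaches from about 0.425 to 0.825 m from the base axis. Payload 3.6 kg.
Tool frame: the origin (TCP) lies midway between the tips of the shut fingers; the grasp point (between the pads) lies 19 mm behind it; z points along the fingers, y is the line along which they close (so a half turn about z gives the same grasp; the last joint's range is limited). The gripper opens to 85 mm and grips with 20 to 120 N. Pads are 22 mm wide; open, the fingers measure 114 mm over their backs; the gripper's body (76 mm by 85 mm) begins 54 mm behind the grasp point. The pads swing forward as they close: fully open they stand 13 mm farther back than shut.
Start: joints at [1.085, 0.615, -0.013, 1.423, 0.008, 1.103, -0.04], TCP at [0.288, -0.582, 0.231] pointing down, gripper open.
Joint ranges: [-3.12, 3.12], [-0.3, 2.06], [-1.34, 1.32], [0.26, 2.42], [-1.36, 4.5], [0.01, 1.98], [-2.84, 2.84]. Speed limits (rad/s): [2.79, 2.79, 3.14, 3.14, 3.14, 3.14, 3.14].

INTERFACE

Orientations are given as a 3x3 rotation matrix whose columns are the frame's x, y, z axes.
In Python, from station import readout, eyes, ticket gives the robot as it stands.
- The arm moves only by the tool move_arm, never from a script. Its argument "motion" is a list of rows, each a list of 2 entries, a list of its own where there are three numbers: the shift along the tool's x, y, z normalised to -1 to 1, where 1 is 250 mm, then the turn, a rotation vector about the tool's x, y, z normalised to -1 to 1, where 1 is 180 degrees. In form: [[[x, y, z], [ax, ay, az]], ...]. A call has 1 to 12 rows; each row is the pose to reach, as a shift and turn from the pose commanded when the call began, along the tool's axes at that moment, turning the shorter way round; what a row does not reach only later rows make up. A row lasts 1/8 s, in which the tool goes at most 62.5 mm and 10.7 degrees, less where a joint would pass 70% of its speed; a pose out of reach is approached as far as the arm can. A call with a number of a shift or a turn outside -1 to 1 is refused whole. A call with a gripper value outside its range is refused whole. "gripper" is the opening, from 0 (shut) to 1 (fully open), set as the call begins (left out, the last holds). The fingers move at their own pace and stop on an object; the grip force is fixed at half the most. Time passes only in rows, so rows that repeat a pose let the fingers close. It gives the time, the measured TCP pose, the force, the opening and the grip force at its end, in the units of the state.
- readout.get_obs(): the state, without advancing time (a new reading comes with each control period).
- eyes.get_image(name): name is "side" or "top" or "wrist"; returns a dict with "color" (400x640x3 uint8, red, green, blue), "range_z" (400x640 float32, m along the optical axis (not along the pixel's ray), 0 where there is no reading), "vertical_fov" (degrees; the focal length in pixels is half the picture's height over the tangent of half this angle, whatever the lens; pixels are square), "cx", "cy" (the principal point, pixels), "k1" (the pictures are not rectified: a ray, as slopes to the right and down, at radius r is drawn at 1 + k1 r^2 times it, then the intrinsics apply), "R" (3x3) and "t" (3): a world point X has camera coordinates R X + t. Camera axes: x right, y down, z forward; pixel columns grow to the right and rows downward; lengths in m; the calibration is good to about 2 mm. A picture is of the moment at which its call begins.
- ticket.hand_in(): hands the job in; it is judged then, once.
The state is a dict: "t": time; "joint_pos": joint angles; "qd": joint speeds; "tau": joint torques, N m; "eef_pos": TCP position; "ee_rot": TCP orientation; "ft_force": force on the tool from outside, world axes, zero at the start; "torque": the same for the moment, N m; "opening": finger opening in m; "finger_force": force on a finger pad.
Only numpy, scipy, OpenCV 4.12 (cv2) and the standard library are available. Lean on these libraries where they do the work, as an engineer would, in place of code of your own. Each camera call takes 0.05 s, during which the arm holds its last target. There are 200 camera calls.

TASK

Close the vacuum trap on the bench: swing its hold-down arm out from under the cover plate, then turn the cover round on the centre post until its four holes meet the four studs and it drops down flush on the pot. Swing the arm back in so that it points at the centre post over the cover's rim, and last of all slip the steel hold-down weight over the centre post so that it stands upright on the cover's boss. Leave the loose bottles and the glass dish standing where they are.

Things in the scene. Friction and masses are not known exactly. Their poses are not given: they have to be found in the camera images.
- trap: the trap's pot, fixed to the bench: round, aluminium, 156 mm across, 50 mm high (foot ring 184 mm across, 9 mm high), flat top. Origin: centre of its underside, on the bench; z up. A pillar 110 mm from the axis in its direction -y carries the hold-down arm; a short nozzle, 28 mm up, sticks out in its direction +y to 105 mm
- post_tip (a point): tip of the centre post on the pot's axis, 115 mm above the bench; the post is 16 mm across with a round tip
- stud (a point): rounded tip, 72 mm above the bench, of one of the pot's four upright studs, each 10 mm across; they stand 48 mm from the axis in the trap's directions +x (this one), +y, -x and -y
- cover: loose round steel cover plate, 150 mm across, 10 mm thick, 0.4 to 0.85 kg. Origin: centre of its underside. A 19 mm bore sits on the centre post; four 14 mm holes lie 48 mm from the axis in its directions +x, +y, -x, -y. At the start it rests on the stud tips, underside 72 mm above the bench, holes 17 degrees or more out of line with the studs. Down on the pot its underside is at 50 mm, its rim's top at 60 mm
- cover_pin (a point): centre of the top of one of the cover's two dark upright push pins, each 14 mm across, top 55 mm above the cover's origin, 62 mm from its axis in its directions +45 degrees (this one) and -135. A sideways push of a few newtons turns the cover on the post; when holes meet studs within about 2 degrees (any of four positions, a quarter turn apart) it drops 22 mm by itself and is locked from turning
- boss_top (a point): centre of the flat top of the cover's conical boss, 30 mm above the cover's origin (so 80 mm above the bench when the cover is down); the boss is 68 mm across at the plate and 40 mm on top. The weight is to stand on it
- clamp (a joint): angle (rad) of the hold-down arm, a level steel bar 18 mm wide, 62.5 to 69.5 mm above the bench: under a raised cover, over the rim of one that is down. Stops at 0 and 1.5. 0: its inner end, 52 mm from the hinge, points at the centre post; grows as it swings out, clockwise seen from above. Above 1.0 it is clear of the cover. Stays where left; about 2 N at the tail knob moves it
- clamp_post (a point): centre of the top of the black upright push knob (14 mm across, 43 mm tall, top 112 mm above the bench) on the tail of the hold-down arm, 60 mm from the hinge, on the side away from the arm's inner end
- clamp_pivot (a point): the arm's hinge axis, at the top of its bolt head, 75 mm above the bench, 110 mm from the trap's axis in the trap's direction -y
- weight: the hold-down weight: a loose round steel sleeve 48 mm across and 46 mm high with two shallow grooves round it and a 20 mm bore right through, widened to 26 mm at the underside; 0.25 to 0.5 kg; stands upright on the bench to the left or the right of the trap. Origin: centre of its underside, z up
- weigh_bottle: bystander: a short lidded glass weighing bottle 37 mm across and 51 mm high, loose, on the other side of the trap from the weight; origin at the centre of its underside
- petri_dish: bystander: a closed glass dish 64 mm across and 17 mm high, loose; origin at the centre of its underside
- dropper_bottle: bystander: a green dropper bottle with a red bulb, 38 mm across and 109 mm high, loose; origin at the centre of its underside
There are look-alikes about, which are no part of the job. Leave any brown, pink or purple look-alike of the weight alone.

How it is judged:
By the outcome, as a careful person would: the job done as asked, in the order asked, and still so for the second after the job is handed in, with the robot touching nothing.
It also fails if it takes over 72 s, if anything falls off the work surface, if the arm or the gripper's body presses on something with over 40 N, if the wrist force passes 120 N, or if a joint passes its speed limit or range.

## Working session

There is one attempt and no reset: what is moved stays moved. The work goes in short steps, Python scripts to look and compute and a tool call to move; the robot and the scene stay as the last step left them, time stands still between calls to the robot, and variables do not carry over. Pictures are saved under pics/ and viewed, at most 10 in all, crops included, and the job is handed in when it is done.

Besides the shell and the picture viewer there is one more tool, called after "Emit:" as name(argument=value, ...) on one line, values as JSON. move_arm: Moves the arm, as the interface text tells. Its arguments: {"type":"object","properties":{"motion":{"type":"array"},"gripper":{"type":"number"}},"required":["motion"]}

```bash
mkdir -p pics; cat > h.py <<'E'
import numpy as np, cv2
from station import readout, eyes, ticket
def cap(n):
    im=eyes.get_image(n); np.savez(f'{n}.npz',**im); return im
def save(im,fn,scale=1):
    cv2.imwrite(fn,cv2.cvtColor(im['color'],cv2.COLOR_RGB2BGR))
def K(im):
    f=200/np.tan(np.radians(float(im['vertical_fov']))/2)
    return np.array([[f,0,float(im['cx'])],[0,f,float(im['cy'])],[0,0,1.]])
def cloud(im):
    k=K(im); h,w=im['range_z'].shape
    u,v=np.meshgrid(np.arange(w),np.arange(h))
    xd=(u-k[0,2])/k[0,0]; yd=(v-k[1,2])/k[1,1]
    x,y=xd.copy(),yd.copy()
    for _ in range(8):
        s=1+float(im['k1'])*(x*x+y*y); x=xd/s;y=yd/s
    z=im['range_z']; P=np.stack([x*z,y*z,z],-1)
    W=(P-im['t'])@im['R']; W[z==0]=np.nan
    return W
def ray(im,u,v,z):
    "world point on plane z through pixel"
    k=K(im); xd=(u-k[0,2])/k[0,0]; yd=(v-k[1,2])/k[1,1]; x,y=xd,yd
    for _ in range(8):
        s=1+float(im['k1'])*(x*x+y*y); x=xd/s;y=yd/s
    R=im['R'];c=-R.T@im['t']; d=R.T@np.array([x,y,1.]); return c+d*(z-c[2])/d[2]
def proj(im,X):
    p=np.asarray(X)@im['R'].T+im['t']; x=p[...,0]/p[...,2];y=p[...,1]/p[...,2]
    s=1+float(im['k1'])*(x*x+y*y);k=K(im)
    return np.stack([x*s*k[0,0]+k[0,2],y*s*k[1,1]+k[1,2]],-1)
E
python3 - <<'E'
from h import *
for n in('top','side'):
    im=cap(n); save(im,f'pics/{n}0.png'); print(n,-im['R'].T@im['t'],im['vertical_fov'],im['k1'])
o=readout.get_obs(); print(o)
E
```

```text
top [0.34726436 0.01003087 1.06473168] 56.99508356418014 -0.013773782591334717
side [0.52222031 0.95857554 0.62602569] 52.79058322085924 -0.024195140338379013
{'t': 0.1, 'joint_pos': array([ 1.08449751,  0.61581622, -0.01266577,  1.42472919,  0.00809009,
        1.10338416, -0.04040034]), 'qd': array([-0.00046587, -0.00419536, -0.00062585, -0.00355945, -0.00151745,
       -0.00070151, -0.00042971]), 'tau': array([ 1.15618030e-03, -4.70381963e+01,  2.60353088e-01, -1.71571058e+01,
        1.01478942e-02,  5.84890207e-03,  2.15433022e-05]), 'eef_pos': array([ 0.28818592, -0.58186694,  0.23026104]), 'ee_rot': array([[ 8.96097046e-01,  4.43857039e-01, -1.00685262e-03],
       [ 4.43858180e-01, -8.96094691e-01,  2.05431199e-03],
       [ 9.58554427e-06, -2.28776267e-03, -9.99997383e-01]]), 'ft_force': array([ 0.0875788 ,  0.01805316, -0.19955699]), 'torque': array([-0.02480668, -0.00513951, -0.0020362 ]), 'finger_force': 0.0, 'opening': 0.08573040809302734}
```

View pics/top0.png

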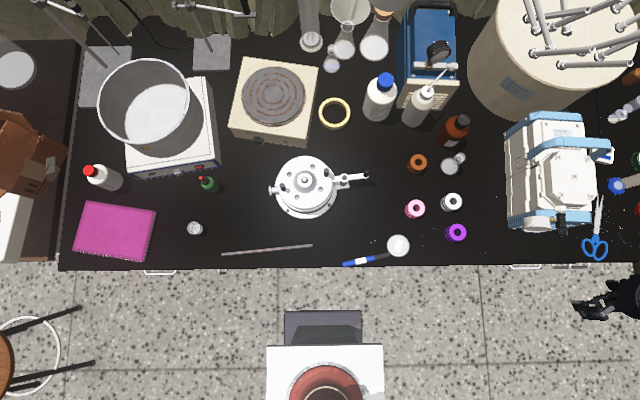

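View pics/side0.png

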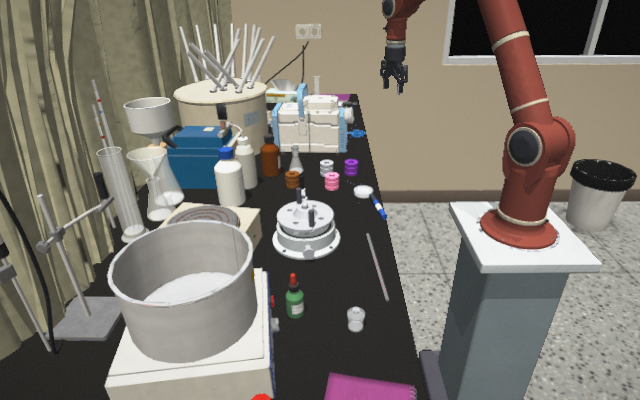

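The top picture shows the trap at about (305,185), its clamp tail knob near (366,175), the steel weight at (452,202) with brown, pink and purple look-alikes around it. The dish is at (398,245), the weighing bottle at (195,229) and the dropper at (208,183). Next I measure the trap more closely.

```bash
python3 - <<'E'
from h import *
im=np.load('top.npz')
c=im['color'][140:225,250:385]; cv2.imwrite('pics/crop0.png',cv2.cvtColor(cv2.resize(c,None,fx=5.9,fy=5.9,interpolation=cv2.INTER_CUBIC),cv2.COLOR_RGB2BGR))
W=cloud(im)
def circ(P):
    A=np.c_[2*P[:,:2],np.ones(len(P))];s=np.linalg.lstsq(A,(P[:,:2]**2).sum(1),rcond=None)[0];return s[:2],np.sqrt(s[2]+s[:2]@s[:2])
for n,(u,v,r,zl,zh) in dict(weight=(452,202,14,.035,.055),brown=(417,163,14,.03,.06),pink=(415,209,14,.03,.06),purple=(456,232,14,.03,.06),bottle=(195,229,12,.03,.06),petri=(398,245,14,.01,.03),cover=(305,185,45,.077,.087),post=(305,180,8,.105,.13),drop=(208,183,12,.03,.13)).items():
    S=W[v-r:v+r,u-r:u+r].reshape(-1,3); S=S[(S[:,2]>zl)&(S[:,2]<zh)]
    if len(S): print(n,len(S),S.mean(0).round(4),((S.min(0)+S.max(0))/2).round(4),np.ptp(S,axis=0).round(4))
# high parts around
S=W[140:225,250:385]; v,u=np.where((S[...,2]>.095)); 
for a,b in zip(u,v): print((a+250,b+140),S[b,a].round(3),end=' ')
E
```

```text
weight 209 [ 0.5378 -0.3666  0.0454] [ 0.538  -0.3671  0.0437] [0.0456 0.0478 0.0172]
brown 198 [ 0.6537 -0.2761  0.0447] [ 0.6547 -0.2765  0.0413] [0.0484 0.0423 0.0226]
pink 208 [ 0.52   -0.2609  0.0445] [ 0.5211 -0.2628  0.0413] [0.0472 0.0452 0.0223]
purple 233 [ 0.4501 -0.3705  0.0448] [ 0.451  -0.3718  0.0408] [0.0479 0.0478 0.0217]
bottle 144 [0.4739 0.3611 0.0397] [0.4748 0.3629 0.0416] [0.0339 0.0359 0.0224]
petri 448 [ 0.4157 -0.2096  0.017 ] [ 0.4158 -0.2078  0.0162] [0.0669 0.0733 0.0123]
cover 1790 [0.5897 0.0477 0.0821] [0.6144 0.0296 0.082 ] [0.1951 0.1848 0.0099]
post 37 [0.5907 0.0463 0.1107] [0.5904 0.0428 0.1113] [0.0302 0.0296 0.0125]
drop 186 [0.5962 0.3198 0.0652] [0.5999 0.3244 0.0702] [0.0359 0.0368 0.0803]
(np.int64(325), np.int64(168)) [ 0.615 -0.007  0.128] (np.int64(326), np.int64(168)) [ 0.615 -0.01   0.129] (np.int64(327), np.int64(168)) [ 0.616 -0.012  0.125] (np.int64(328), np.int64(168)) [ 0.616 -0.015  0.125] (np.int64(324), np.int64(169)) [ 0.613 -0.004  0.126] (np.int64(325), np.int64(169)) [ 0.613 -0.007  0.127] (np.int64(326), np.int64(169)) [ 0.
[... 16421 characters left out ...]
), np.int64(188)) [0.566 0.105 0.114] (np.int64(284), np.int64(188)) [0.567 0.103 0.108] (np.int64(285), np.int64(188)) [0.569 0.101 0.101] (np.int64(301), np.int64(188)) [0.569 0.058 0.097] (np.int64(302), np.int64(188)) [0.569 0.055 0.096] (np.int64(303), np.int64(188)) [0.569 0.053 0.096] (np.int64(304), np.int64(188)) [0.569 0.05  0.096] (np.int64(305), np.int64(188)) [0.569 0.047 0.095] (np.int64(306), np.int64(188)) [0.569 0.045 0.096] (np.int64(307), np.int64(188)) [0.569 0.042 0.097] (np.int64(308), np.int64(188)) [0.569 0.039 0.095] (np.int64(282), np.int64(189)) [0.566 0.109 0.102] (np.int64(283), np.int64(189)) [0.565 0.106 0.106] (np.int64(284), np.int64(189)) [0.566 0.103 0.1  ]
```

View pics/crop0.png

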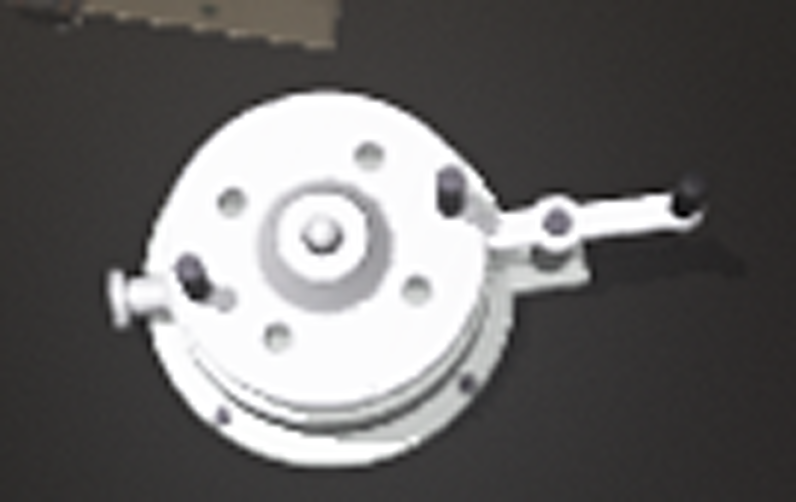

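The crop shows the post at (322,235), the pins at (452,185) and (190,270), the pivot bolt at (558,222) and the knob at (688,190), in crop pixels at 5.9x. The pins' midpoint and separation (122 mm against 124 mm expected) put the axis near (0.590, 0.048).

```bash
cat >> h.py <<'E'
def go(pts,yaw=None,n=None):
    """pts: list of (x,y,z,yawdeg of tool y axis) ; prints normalised shift/turn from current pose"""
    o=readout.get_obs(); R=o['ee_rot'];p=o['eef_pos']
    from scipy.spatial.transform import Rotation as Ro
    for x,y,z,a in pts:
        ca,sa=np.cos(np.radians(a)),np.sin(np.radians(a))
        best=None
        for s in(1,-1):
            Y=s*np.array([ca,sa,0]);Z=np.array([0,0,-1.]);X=np.cross(Y,Z)
            r=Ro.from_matrix(R.T@np.c_[X,Y,Z]).as_rotvec()
            if best is None or np.linalg.norm(r)<np.linalg.norm(best): best=r
        print((x,y,z,a),[(R.T@(np.array([x,y,z])-p)/.25).round(4).tolist(),(best/np.pi).round(4).tolist()])
    print('t',o['t'],'p',p.round(4),'yaw',np.degrees(np.arctan2(R[1,1],R[0,1])).round(1),'F',o['ft_force'].round(2),'op',o['opening'])
E
python3 - <<'E'
from h import *
im=np.load('top.npz')
P=lambda u,v,z: ray(im,250+(u+.5)/5.9-.5,140+(v+.5)/5.9-.5,z)
post=P(322,230,.113);piv=P(558,222,.075);knob=P(690,186,.112);k0=P(686,210,.07);p1=P(452,176,.127);p2=P(190,266,.127)
holes=[P(*h,.082) for h in((369,156),(231,201),(417,290),(277,337))]
noz=P(112,300,.028)
for n in('post','piv','knob','k0','p1','p2','noz'): print(n,globals()[n].round(4))
c=np.mean(holes,0); print('hole c',c,[(np.linalg.norm(h-c).round(4),np.degrees(np.arctan2(*(h-c)[1::-1])).round(1)) for h in holes])
ang=lambda d:np.degrees(np.arctan2(d[1],d[0])).round(1)
for A in(post,c,(p1+p2)/2):
    print('piv dir',ang(piv-A),np.linalg.norm((piv-A)[:2]),'noz',ang(noz-A),'pin',ang(p1-p2))
print('tail',ang(knob-piv),np.linalg.norm((knob-piv)[:2]))
go([(piv[0]+.3,-.25,.23,-63)])
E
```

```text
post [0.591  0.0487 0.113 ]
piv [ 0.6031 -0.0606  0.075 ]
knob [ 0.6096 -0.1184  0.112 ]
k0 [ 0.6095 -0.1217  0.07  ]
p1 [ 0.6115 -0.0101  0.127 ]
p2 [0.5717 0.1067 0.127 ]
noz [0.5789 0.1549 0.028 ]
hole c [0.59145105 0.04933013 0.082     ] [(np.float64(0.0481), np.float64(-26.7)), (np.float64(0.0484), np.float64(63.0)), (np.float64(0.0484), np.float64(-116.8)), (np.float64(0.0483), np.float64(153.3))]
piv dir -83.7 0.11000639592168 noz 96.5 pin -71.2
piv dir -83.9 0.11054706995632518 noz 96.8 pin -71.2
piv dir -84.0 0.10953366582775043 noz 96.8 pin -71.2
tail -83.6 0.058144844228871354
(np.float64(0.9031031041265998), -0.25, 0.23, -63) [[2.7933, -0.0978, 0.0013], [-0.0007, -0.0, -0.0036]]
t 0.1 p [ 0.2882 -0.5819  0.2303] yaw -63.6 F [ 0.09  0.02 -0.2 ] op 0.08573040809302734
```

```bash
python3 - <<'E'
from h import *
go([(.6096,-.1206,.17,-30),(.6096,-.1206,.086,-30)])
E
```

```text
(0.6096, -0.1206, 0.17, -30) [[1.971, -1.0822, 0.2435], [-0.0007, -0.0002, -0.1869]]
(0.6096, -0.1206, 0.086, -30) [[1.971, -1.0814, 0.5795], [-0.0007, -0.0002, -0.1869]]
t 0.1 p [ 0.2882 -0.5819  0.2303] yaw -63.6 F [ 0.09  0.02 -0.2 ] op 0.08573040809302734
```

Emit:
move_arm(motion=[[[0.99,-0.54,0.1],[0,0,-0.187]],[[0.99,-0.54,0.1],[0,0,-0.187]],[[0.99,-0.54,0.1],[0,0,-0.187]],[[0.99,-0.54,0.1],[0,0,-0.187]],[[0.99,-0.54,0.1],[0,0,-0.187]]], gripper=0.32)

```text
t: 0.72
eef_pos: [0.4525, -0.3471, 0.2058]
ee_rot: [[0.495, 0.869, 0.0], [0.869, -0.495, 0.003], [0.003, -0.001, -1.0]]
ft_force: [-0.0, -0.2, -0.4]
opening: 0.0276
finger_force: 0.0
```

```bash
python3 - <<'E'
from h import *
go([(.6096,-.1206,.17,-30),(.6096,-.1206,.086,-30)])
E
```

```text
(0.6096, -0.1206, 0.17, -30) [[1.098, 0.0977, 0.146], [-0.0004, -0.0009, 0.0019]]
(0.6096, -0.1206, 0.086, -30) [[1.0971, 0.0981, 0.482], [-0.0004, -0.0009, 0.0019]]
t 0.725 p [ 0.4525 -0.3471  0.2058] yaw -29.7 F [-0.01 -0.16 -0.4 ] op 0.027577206161364488
```

Emit:
move_arm(motion=[[[0.97,0.085,0.13],[0,0,0]],[[0.97,0.085,0.13],[0,0,0]],[[0.97,0.085,0.13],[0,0,0]],[[0.97,0.085,0.13],[0,0,0]],[[0.97,0.085,0.13],[0,0,0]],[[0.97,0.085,0.13],[0,0,0]]])

```text
t: 1.48
eef_pos: [0.5894, -0.1527, 0.1732]
ee_rot: [[0.5, 0.866, -0.002], [0.866, -0.5, -0.001], [-0.001, -0.001, -1.0]]
ft_force: [0.1, -0.0, -0.4]
opening: 0.0274
finger_force: 0.0
```

```bash
python3 - <<'E'
from h import *
im=cap('wrist'); save(im,'pics/w1.png')
go([(.6096,-.1206,.17,-30),(.6096,-.1206,.086,-30)])
E
```

```text
(0.6096, -0.1206, 0.17, -30) [[0.1564, 0.0043, 0.0136], [-0.0002, 0.0006, -0.0006]]
(0.6096, -0.1206, 0.086, -30) [[0.157, 0.0045, 0.3496], [-0.0002, 0.0006, -0.0006]]
t 1.525 p [ 0.5891 -0.1539  0.1735] yaw -30.1 F [-0.33 -0.15  0.19] op 0.02720333797620593
```

View pics/w1.png

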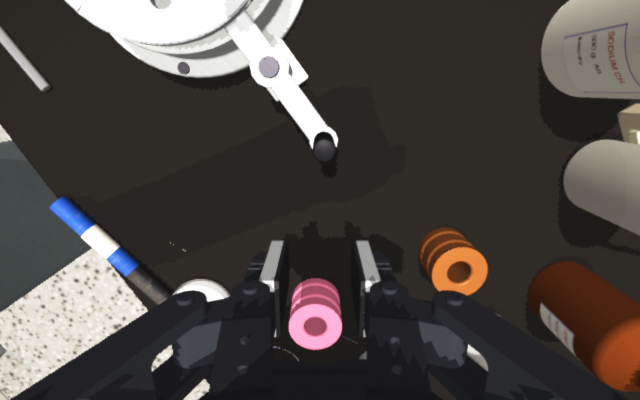

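The wrist picture shows the knob top at (324,149), in line with the finger mid-plane near column 319, and the hinge bolt at (269,67).

```bash
python3 - <<'E'
from h import *
im=np.load('wrist.npz')
k=ray(im,324,149,.112);b=ray(im,269,67,.075);print(k,b,np.linalg.norm((k-b)[:2]))
go([(k[0],k[1],.086,-30)])
# arc out, relative to shift
go([( .603+.060*np.cos(np.radians(a)), -.061+.060*np.sin(np.radians(a)),.086,-30) for a in range(-84,-161,-15)])
E
```

```text
[ 0.61063766 -0.12002561  0.112     ] [ 0.60389341 -0.06175371  0.075     ] 0.05866088945364121
(np.float64(0.61063766293671), np.float64(-0.12002561313521794), 0.086, -30) [[0.1611, 0.0069, 0.3496], [-0.0002, 0.0006, -0.0006]]
t 1.525 p [ 0.5891 -0.1539  0.1735] yaw -30.1 F [-0.33 -0.15  0.19] op 0.02720333797620593
(np.float64(0.6092717077960592), np.float64(-0.12067131372209638), 0.086, -30) [[0.1561, 0.0035, 0.3496], [-0.0002, 0.0006, -0.0006]]
(np.float64(0.5936139320975862), np.float64(-0.12026130043570826), 0.086, -30) [[0.1261, -0.0515, 0.3497], [-0.0002, 0.0006, -0.0006]]
(np.float64(0.578595801415452), np.float64(-0.11581272745855606), 0.086, -30) [[0.1114, -0.1124, 0.3497], [-0.0002, 0.0006, -0.0006]]
(np.float64(0.5652407765370098), np.float64(-0.10762875768741825), 0.086, -30) [[0.1129, -0.175, 0.3498], [-0.0002, 0.0006, -0.0006]]
(np.float64(0.5544589803375032), np.float64(-0.09626711513754839), 0.086, -30) [[0.1306, -0.2351, 0.3498], [-0.0002, 0.0006, -0.0006]]
(np.float64(0.5469851744101679), np.float64(-0.08250207697271801), 0.086, -30) [[0.1632, -0.2886, 0.3498], [-0.0002, 0.0006, -0.0006]]
t 1.525 p [ 0.5891 -0.1539  0.1735] yaw -30.1 F [-0.33 -0.15  0.19] op 0.02720333797620593
```

Emit:
move_arm(motion=[[[0.16,0.006,0],[0,0,0]],[[0.16,0.006,0.15],[0,0,0]],[[0.16,0.006,0.25],[0,0,0]],[[0.16,0.006,0.35],[0,0,0]],[[0.16,0.006,0.35],[0,0,0]],[[0.143,-0.02,0.35],[0,0,0]],[[0.127,-0.05,0.35],[0,0,0]],[[0.117,-0.08,0.35],[0,0,0]]])

```text
t: 2.52
eef_pos: [0.5881, -0.1209, 0.0878]
ee_rot: [[0.502, 0.865, 0.004], [0.865, -0.502, -0.005], [-0.002, 0.006, -1.0]]
ft_force: [2.1, -6.1, 0.0]
opening: 0.0276
finger_force: 2.7
```

Emit:
move_arm(motion=[[[-0.006,-0.032,0],[0,0,0]],[[-0.006,-0.064,0],[0,0,0]],[[-0.004,-0.095,0],[0,0,0]],[[0.004,-0.125,0],[0,0,0]],[[0.014,-0.155,0],[0,0,0]],[[0.028,-0.182,0],[0,0,0]],[[0.046,-0.209,0],[0,0,0]],[[0.063,-0.229,0],[0,0,0]],[[0.063,-0.229,0],[0,0,0]],[[0.063,-0.229,0],[0,0,0]]])

```text
t: 3.78
eef_pos: [0.5449, -0.0734, 0.086]
ee_rot: [[0.499, 0.867, -0.002], [0.867, -0.499, 0.001], [0.0, -0.002, -1.0]]
ft_force: [-0.2, -0.5, -0.3]
opening: 0.0271
finger_force: 0.0
```

```bash
python3 - <<'E'
from h import *
C=np.array([.591,.0485])
go([(.545,-.0765,.16,-30)])
go([(C[0]+.062*np.cos(np.radians(a)),C[1]+.062*np.sin(np.radians(a)),z,a+90) for a,z in((-71.3,.18),(-71.3,.108))])
E
```

```text
(0.545, -0.0765, 0.16, -30) [[-0.0105, 0.0057, -0.2959], [-0.0007, -0.0002, 0.0004]]
t 3.775 p [ 0.5449 -0.0734  0.086 ] yaw -29.9 F [-0.21 -0.46 -0.33] op 0.027122071218289988
(np.float64(0.6108780054163119), np.float64(-0.010227037220253782), 0.18, 18.700000000000003) [[0.3508, 0.1016, -0.3759], [-0.0006, -0.0004, -0.2702]]
(np.float64(0.6108780054163119), np.float64(-0.010227037220253782), 0.108, 18.700000000000003) [[0.3506, 0.1022, -0.0879], [-0.0006, -0.0004, -0.2702]]
t 3.775 p [ 0.5449 -0.0734  0.086 ] yaw -29.9 F [-0.21 -0.46 -0.33] op 0.027122071218289988
```

Emit:
move_arm(motion=[[[0,0,-0.25],[0,0,0]],[[0,0,-0.4],[0,0,0]],[[0.2,0.05,-0.4],[0,0,-0.1]],[[0.35,0.1,-0.4],[0,0,-0.361]],[[0.35,0.1,-0.4],[0,0,-0.361]],[[0.35,0.1,-0.4],[0,0,-0.361]],[[0.35,0.1,-0.4],[0,0,-0.361]],[[0.35,0.1,-0.4],[0,0,-0.361]],[[0.35,0.1,-0.4],[0,0,-0.361]],[[0.35,0.1,-0.4],[0,0,-0.361]],[[0.35,0.1,-0.4],[0,0,-0.361]]])

```text
t: 5.15
eef_pos: [0.6109, -0.0112, 0.1863]
ee_rot: [[-0.572, 0.82, -0.0], [0.82, 0.572, 0.0], [0.0, -0.0, -1.0]]
ft_force: [0.3, -0.3, -0.2]
opening: 0.0274
finger_force: 0.0
```

```bash
python3 - <<'E'
from h import *
im=cap('wrist'); save(im,'pics/w2.png')
im=cap('top'); W=cloud(im)
S=W[140:225,250:385].reshape(-1,3); S=S[(S[:,2]>.1)&(S[:,2]<.125)&(S[:,1]<-.04)];print('knob',len(S),S.mean(0))
C=np.array([.591,.0485])
go([(C[0]+.062*np.cos(np.radians(a)),C[1]+.062*np.sin(np.radians(a)),.108,35) for a in(-71.3,-60,-50,-40,-30,-26)])
E
```

```text
knob 0 [nan nan nan]
(np.float64(0.6108780054163119), np.float64(-0.010227037220253782), 0.108, 35) [[0.0032, 0.0022, 0.3135], [-0.0, 0.0, -0.0003]]
(np.float64(0.622), np.float64(-0.0051935750346351894), 0.108, 35) [[-0.0058, 0.0502, 0.3134], [-0.0, 0.0, -0.0003]]
(np.float64(0.6308528318005654), np.float64(0.0010052445266233653), 0.108, 35) [[-0.0057, 0.0934, 0.3134], [-0.0, 0.0, -0.0003]]
(np.float64(0.6384947554733766), np.float64(0.00864716819943457), 0.108, 35) [[0.0018, 0.136, 0.3134], [-0.0, 0.0, -0.0003]]
(np.float64(0.6446935750346352), np.float64(0.017500000000000005), 0.108, 35) [[0.0166, 0.1766, 0.3134], [-0.0, 0.0, -0.0003]]
(np.float64(0.6467252308705483), np.float64(0.021320988899077204), 0.108, 35) [[0.0245, 0.192, 0.3134], [-0.0, 0.0, -0.0003]]
t 5.25 p [ 0.6109 -0.0112  0.1864] yaw 35.0 F [-0.53  0.18 -0.93] op 0.02744141311402049<stdin>:4: RuntimeWarning: Mean of empty slice.
  ret = um.true_divide(
```

View pics/w2.png

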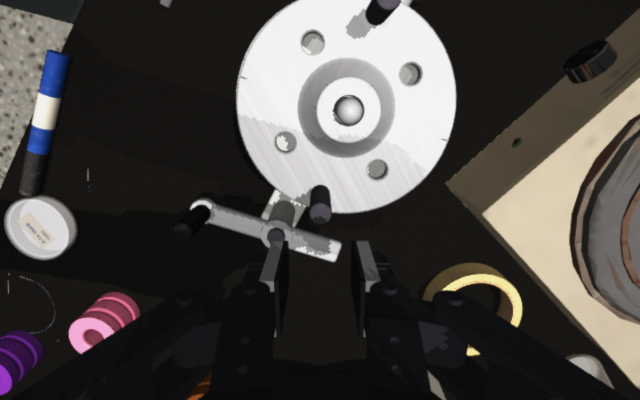

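The picture shows the hold-down arm swung clear: its inner end is at (335,252), hinge at (277,232), knob at (203,208). The near cover pin's top is at (320,192), centred between the fingers. I go down over the pin and turn the cover.

Emit:
move_arm(motion=[[[0.003,0.002,0.15],[0,0,0]],[[0.003,0.002,0.313],[0,0,0]],[[0.003,0.002,0.313],[0,0,0]],[[0,0.025,0.313],[0,0,0]],[[-0.006,0.05,0.313],[0,0,0]],[[-0.006,0.07,0.313],[0,0,0]],[[-0.006,0.085,0.313],[0,0,0]],[[-0.006,0.094,0.313],[0,0,0]],[[-0.004,0.104,0.313],[0,0,0]]])

```text
t: 6.38
eef_pos: [0.6323, -0.0018, 0.1094]
ee_rot: [[-0.571, 0.821, -0.002], [0.821, 0.571, -0.007], [-0.005, -0.006, -1.0]]
ft_force: [-4.2, -6.5, 4.9]
opening: 0.0274
finger_force: 3.6
```

Emit:
move_arm(motion=[[[0.002,0.008,0],[0,0,0]],[[0.004,0.016,0],[0,0,0]],[[0.005,0.024,0],[0,0,0]],[[0.006,0.032,0],[0,0,0]],[[0.009,0.04,0],[0,0,0]],[[0.012,0.048,0],[0,0,0]],[[0.015,0.056,0],[0,0,0]],[[0.018,0.064,0],[0,0,0]],[[0.021,0.072,0],[0,0,0]]])

```text
t: 7.5
eef_pos: [0.6449, 0.0184, 0.1083]
ee_rot: [[-0.574, 0.819, 0.001], [0.819, 0.574, 0.001], [0.0, 0.001, -1.0]]
ft_force: [0.3, -0.3, -0.6]
opening: 0.0275
finger_force: 0.0
```

```bash
python3 - <<'E'
from h import *
im=cap('side'); W=cloud(im); S=W[195:260,265:345].reshape(-1,3)
for a in(.05,.055,.06,.065,.07,.075,.08,.085,.09,.1):
    print(a,((S[:,2]>a)&(S[:,2]<a+.005)).sum(),end=' ')
C=np.array([.591,.0485])
go([(C[0]+.062*np.cos(np.radians(a)),C[1]+.062*np.sin(np.radians(a)),.108,35) for a in(-30,-26,-20)])
E
```

```text
0.05 93 0.055 874 0.06 182 0.065 194 0.07 86 0.075 110 0.08 31 0.085 25 0.09 31 0.1 43 (np.float64(0.6446935750346352), np.float64(0.017500000000000005), 0.108, 35) [[-0.0027, -0.0033, 0.0009], [0.0004, -0.0002, 0.0002]]
(np.float64(0.6467252308705483), np.float64(0.021320988899077204), 0.108, 35) [[0.0051, 0.0122, 0.001], [0.0004, -0.0002, 0.0002]]
(np.float64(0.6492609424887263), np.float64(0.02729475111380854), 0.108, 35) [[0.0189, 0.0342, 0.001], [0.0004, -0.0002, 0.0002]]
t 7.55 p [0.645  0.0185 0.1082] yaw 35.0 F [ 0.55 -0.45 -0.26] op 0.027355185844594173
```

```bash
python3 - <<'E'
from h import *
im=np.load('wrist.npz')
print('knob',k:=ray(im,203,207,.112),'piv',b:=ray(im,277,233,.075),'post',ray(im,349,108,.114))
d=k-b;print(np.hypot(*d[:2]),np.degrees(np.arctan2(d[1],d[0])))
go([(k[0],k[1],.18,-30),(k[0],k[1],.086,-30)])
E
```

```text
knob [ 0.54867304 -0.05424369  0.112     ] piv [ 0.6023596  -0.05718761  0.075     ] post [0.58906245 0.0494034  0.114     ]
0.053767211102547924 176.86131129654495
(np.float64(0.5486730426653187), np.float64(-0.054243690933815196), 0.18, -30) [[-0.017, -0.4821, -0.2877], [0.0003, -0.0004, 0.3614]]
(np.float64(0.5486730426653187), np.float64(-0.054243690933815196), 0.086, -30) [[-0.0171, -0.4826, 0.0883], [0.0003, -0.0004, 0.3614]]
t 7.55 p [0.645  0.0185 0.1082] yaw 35.0 F [ 0.55 -0.45 -0.26] op 0.027355185844594173
```

```bash
python3 - <<'E'
from h import *
im=np.load('wrist.npz')
b=np.array([.6035,-.0612,.075])
k=ray(im,185,229,.112);k0=ray(im,203,207,.0695);print(k,k0)
for d in(k-b,k0-b):print(np.hypot(*d[:2]),np.degrees(np.arctan2(d[1],d[0])))
# template check: project candidates
for a in(-150,-155,-160,-165): print(a,proj(im,b+[.06*np.cos(np.radians(a)),.06*np.sin(np.radians(a)),.037]))
go([(k[0],k[1],.18,-30),(k[0],k[1],.086,-30)])
E
```

```text
[ 0.5464191  -0.07435666  0.112     ] [ 0.54456057 -0.07408587  0.0695    ]
0.058577527452509964 -167.0204964358081
0.060331601209473 -167.66752870285936
-150 [179.70279257 252.26359281]
-155 [179.81560239 245.15194399]
-160 [180.61881299 238.05920079]
-165 [182.11923104 231.04224348]
(np.float64(0.5464191005938702), np.float64(-0.07435665783688422), 0.18, -30) [[-0.0776, -0.5357, -0.2878], [0.0003, -0.0004, 0.3614]]
(np.float64(0.5464191005938702), np.float64(-0.07435665783688422), 0.086, -30) [[-0.0778, -0.5362, 0.0882], [0.0003, -0.0004, 0.3614]]
t 7.55 p [0.645  0.0185 0.1082] yaw 35.0 F [ 0.55 -0.45 -0.26] op 0.027355185844594173
```

Emit:
move_arm(motion=[[[0,0,-0.2],[0,0,0]],[[0,0,-0.29],[0,0,0]],[[-0.03,-0.2,-0.29],[0,0,0.1]],[[-0.05,-0.4,-0.29],[0,0,0.25]],[[-0.078,-0.538,-0.29],[0,0,0.361]],[[-0.078,-0.538,-0.29],[0,0,0.361]],[[-0.078,-0.538,-0.29],[0,0,0.361]],[[-0.078,-0.538,-0.29],[0,0,0.361]],[[-0.078,-0.538,-0.29],[0,0,0.361]],[[-0.078,-0.538,-0.29],[0,0,0.361]]])

```text
t: 8.8
eef_pos: [0.5456, -0.0755, 0.1806]
ee_rot: [[0.497, 0.868, 0.0], [0.868, -0.497, 0.0], [0.0, 0.0, -1.0]]
ft_force: [0.3, 0.3, -0.1]
opening: 0.0273
finger_force: 0.0
```

```bash
python3 - <<'E'
from h import *
b=np.array([.6035,-.0612])
go([(b[0]+.06*np.cos(np.radians(a)),b[1]+.06*np.sin(np.radians(a)),.086,-30) for a in(-167,-155,-143,-131,-119,-107,-95,-88,-83,-78,-75,-72)])
E
```

```text
(np.float64(0.5450377961128859), np.float64(-0.07469706326063191), 0.086, -30) [[0.0014, -0.0036, 0.3784], [0.0, -0.0001, 0.001]]
(np.float64(0.5491215327778011), np.float64(-0.08655709570444196), 0.086, -30) [[-0.0317, 0.0342, 0.3784], [0.0, -0.0001, 0.001]]
(np.float64(0.5555818693971625), np.float64(-0.09730890138912288), 0.086, -30) [[-0.0561, 0.078, 0.3784], [0.0, -0.0001, 0.001]]
(np.float64(0.5641364582605696), np.float64(-0.10648257481336632), 0.086, -30) [[-0.0709, 0.1259, 0.3784], [0.0, -0.0001, 0.001]]
(np.float64(0.5744114227852198), np.float64(-0.11367718242836375), 0.086, -30) [[-0.0755, 0.1759, 0.3784], [0.0, -0.0001, 0.001]]
(np.float64(0.5859576977166359), np.float64(-0.11857828535778213), 0.086, -30) [[-0.0695, 0.2257, 0.3784], [0.0, -0.0001, 0.001]]
(np.float64(0.5982706554351406), np.float64(-0.12097168188550472), 0.086, -30) [[-0.0533, 0.2732, 0.3784], [0.0, -0.0001, 0.001]]
(np.float64(0.6055939698021501), np.float64(-0.12116344962114574), 0.086, -30) [[-0.0394, 0.299, 0.3784], [0.0, -0.0001, 0.001]]
(np.float64(0.6108121606043089), np.float64(-0.12075276909847932), 0.086, -30) [[-0.0276, 0.3163, 0.3784], [0.0, -0.0001, 0.001]]
(np.float64(0.6159747014490656), np.float64(-0.11988885604402832), 0.086, -30) [[-0.0143, 0.3325, 0.3784], [0.0, -0.0001, 0.001]]
(np.float64(0.6190291427061513), np.float64(-0.11915554957734409), 0.086, -30) [[-0.0057, 0.3416, 0.3784], [0.0, -0.0001, 0.001]]
(np.float64(0.6220410196624969), np.float64(-0.11826339097770922), 0.086, -30) [[0.0034, 0.3503, 0.3784], [0.0, -0.0001, 0.001]]
t 8.8 p [ 0.5456 -0.0755  0.1806] yaw -29.8 F [ 0.33  0.26 -0.11] op 0.027335177263675337
```

Emit:
move_arm(motion=[[[0.001,-0.003,0.18],[0,0,0]],[[0.001,-0.003,0.378],[0,0,0]],[[0.001,-0.003,0.378],[0,0,0]],[[-0.017,0.015,0.378],[0,0,0]],[[-0.032,0.034,0.378],[0,0,0]],[[-0.045,0.056,0.378],[0,0,0]],[[-0.056,0.078,0.378],[0,0,0]],[[-0.064,0.102,0.378],[0,0,0]],[[-0.071,0.126,0.378],[0,0,0]],[[-0.074,0.151,0.378],[0,0,0]],[[-0.0755,0.176,0.378],[0,0,0]]])

```text
t: 10.18
eef_pos: [0.5731, -0.1153, 0.0855]
ee_rot: [[0.501, 0.866, -0.003], [0.866, -0.501, -0.001], [-0.002, -0.002, -1.0]]
ft_force: [-3.6, -1.4, 0.2]
opening: 0.0273
finger_force: 1.7
```

Emit:
move_arm(motion=[[[0.0035,0.025,0],[0,0,0]],[[0.006,0.05,0],[0,0,0]],[[0.014,0.074,0],[0,0,0]],[[0.022,0.097,0],[0,0,0]],[[0.036,0.123,0],[0,0,0]],[[0.048,0.14,0],[0,0,0]],[[0.055,0.149,0],[0,0,0]],[[0.055,0.149,0],[0,0,0]]])

```text
t: 11.18
eef_pos: [0.6145, -0.1203, 0.0863]
ee_rot: [[0.5, 0.866, 0.002], [0.866, -0.5, 0.0], [0.002, 0.002, -1.0]]
ft_force: [0.1, -1.4, -0.1]
opening: 0.0273
finger_force: 0.3
```

Emit:
move_arm(motion=[[[0.006,0.01,0],[0,0,0]],[[0.01,0.016,0],[0,0,0]],[[0.01,0.016,0],[0,0,0]]])

```text
t: 11.55
eef_pos: [0.6184, -0.1205, 0.0863]
ee_rot: [[0.5, 0.866, 0.001], [0.866, -0.5, 0.0], [0.001, 0.001, -1.0]]
ft_force: [-1.4, 0.3, 1.6]
opening: 0.0273
finger_force: 0.8
```

Emit:
move_arm(motion=[[[0.005,0.008,0],[0,0,0]],[[0.008,0.013,0],[0,0,0]],[[0.008,0.013,0],[0,0,0]]])

```text
t: 11.92
eef_pos: [0.6193, -0.1203, 0.0858]
ee_rot: [[0.5, 0.866, -0.006], [0.866, -0.5, 0.001], [-0.003, -0.006, -1.0]]
ft_force: [-5.5, 1.2, 3.4]
opening: 0.0274
finger_force: 3.0
```

Emit:
move_arm(motion=[[[-0.02,-0.032,0],[0,0,0]],[[-0.02,-0.032,0],[0,0,0]],[[-0.02,-0.032,-0.25],[0,0,0]],[[-0.2,-0.1,-0.55],[0,0,0]],[[-0.2,-0.1,-0.55],[0,0,0]],[[-0.2,-0.1,-0.55],[0,0,0]],[[-0.2,-0.1,-0.55],[0,0,0]]])

```text
t: 12.8
eef_pos: [0.5754, -0.1504, 0.2224]
ee_rot: [[0.499, 0.867, -0.001], [0.867, -0.499, 0.001], [0.001, -0.001, -1.0]]
ft_force: [0.4, 0.0, -0.2]
opening: 0.0272
finger_force: 0.0
```

```bash
python3 - <<'E'
from h import *
im=cap('wrist'); save(im,'pics/w3.png')
go([(.538,-.367,.13,-100),(.538,-.367,.017,-100)])
E
```

```text
(0.538, -0.367, 0.13, -100) [[-0.8264, 0.3044, 0.3665], [-0.0008, 0.0004, 0.3894]]
(0.538, -0.367, 0.017, -100) [[-0.8265, 0.3055, 0.8185], [-0.0008, 0.0004, 0.3894]]
t 12.85 p [ 0.5752 -0.1501  0.2219] yaw -29.9 F [-1.07  0.43 -0.31] op 0.02712405405004658
```

View pics/w3.png

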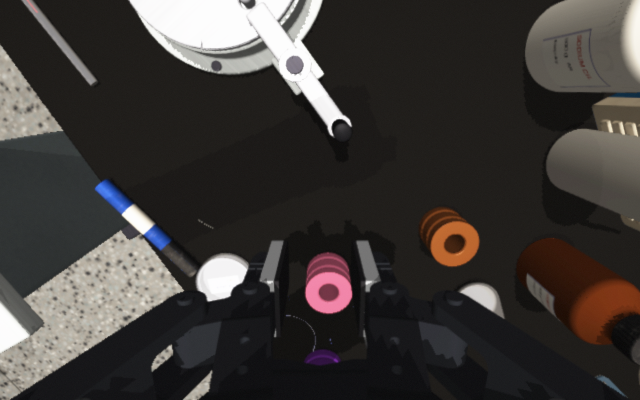

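The picture shows the hold-down arm back in line over the rim: knob at (341,130), hinge at (294,65), inner end near (248,5). I go on to the weight, using yaw 51° so the fingers clear the cover pins when it is placed.

```bash
python3 - <<'E'
from h import *
im=np.load('wrist.npz')
k=ray(im,342,131,.112);b=ray(im,294,65,.075);d=k-b;print(k,b,np.degrees(np.arctan2(d[1],d[0])))
o=readout.get_obs();print(o['joint_pos'].round(2))
go([(.538,-.367,.15,51.4)])
E
```

```text
[ 0.610685  -0.1198055  0.112    ] [ 0.60319423 -0.06162415  0.075     ] -82.66360693990983
[ 0.34  0.54 -0.2   1.6   0.12  1.01 -0.42]
(0.538, -0.367, 0.15, 51.4) [[-0.8264, 0.3042, 0.2865], [-0.0006, -0.0006, -0.4517]]
t 12.85 p [ 0.5752 -0.1501  0.2219] yaw -29.9 F [-1.07  0.43 -0.31] op 0.02712405405004658
```

Emit:
move_arm(motion=[[[-0.826,0.304,0.1],[0,0,-0.452]],[[-0.826,0.304,0.1],[0,0,-0.452]],[[-0.826,0.304,0.1],[0,0,-0.452]],[[-0.826,0.304,0.1],[0,0,-0.452]],[[-0.826,0.304,0.285],[0,0,-0.452]],[[-0.826,0.304,0.285],[0,0,-0.452]],[[-0.826,0.304,0.285],[0,0,-0.452]],[[-0.826,0.304,0.285],[0,0,-0.452]],[[-0.826,0.304,0.285],[0,0,-0.452]],[[-0.826,0.304,0.285],[0,0,-0.452]]], gripper=0.85)

```text
t: 14.1
eef_pos: [0.538, -0.3675, 0.1513]
ee_rot: [[-0.781, 0.625, -0.001], [0.625, 0.781, 0.001], [0.002, 0.0, -1.0]]
ft_force: [-0.0, 0.4, -0.1]
opening: 0.0723
finger_force: 0.0
```

```bash
python3 - <<'E'
from h import *
im=cap('wrist'); save(im,'pics/w4.png')
W=cloud(im).reshape(-1,3)
S=W[(np.hypot(W[:,0]-.538,W[:,1]+.367)<.035)&(W[:,2]>.038)&(W[:,2]<.054)]
print(len(S),S.mean(0),(S.min(0)+S.max(0))/2,np.ptp(S,axis=0))
go([(.538,-.367,.011,51.4)])
E
```

```text
2859 [ 0.53691161 -0.36913437  0.04539341] [ 0.53764477 -0.36970817  0.04293763] [0.04789177 0.0476631  0.00970029]
(0.538, -0.367, 0.011, 51.4) [[0.0011, 0.0021, 0.5624], [0.0001, -0.0003, -0.0004]]
t 14.15 p [ 0.538  -0.3677  0.1516] yaw 51.3 F [-0.68 -0.41  0.13] op 0.07270871873973402
```

View pics/w4.png

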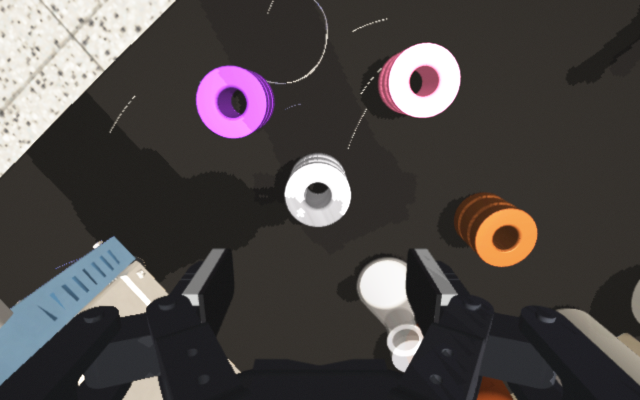

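The weight's bore is at (318,195), centred between the fingers. A small flask, base near (388,285) and mouth (404,342), stands close by, so I check clearance.

```bash
python3 - <<'E'
from h import *
im=np.load('wrist.npz'); c=ray(im,318,195,.046);print(c)
for n in('wrist','top'):
    im=np.load(n+'.npz');W=cloud(im).reshape(-1,3); 
    w=c[:2]
    S=W[(W[:,2]>.01)&(W[:,2]<.3)]; d=S[:,:2]-w; r=np.hypot(*d.T); m=(r>.03)&(r<.16); S=S[m];d=d[m]
    Y=np.array([.625,.781]);X=np.array([-.781,.625]); a=d@X;bb=d@Y
    # within swept finger corridor
    k=(abs(a)<.05)&(abs(bb)<.075); print(n,k.sum(), S[k].round(3)[::max(1,k.sum()//10)].tolist(), a[k][:3],bb[k][:3])
    q=(S[:,0]>.57)&(S[:,1]<-.32); 
    if q.any(): print(S[q].min(0),S[q].max(0))
go([(c[0],c[1],.011,51.4)])
E
```

```text
[ 0.53732837 -0.3689918   0.046     ]
wrist 36508 [[0.473, -0.369, 0.018], [0.563, -0.342, 0.167], [0.556, -0.324, 0.208], [0.554, -0.327, 0.214], [0.499, -0.405, 0.211], [0.502, -0.389, 0.225], [0.486, -0.413, 0.227], [0.502, -0.413, 0.215], [0.494, -0.405, 0.231], [0.493, -0.403, 0.236], [0.568, -0.311, 0.238]] [0.04999102 0.04938094 0.04931272] [-0.04056184 -0.04109147 -0.04136236]
[ 0.5700054  -0.40602097  0.01003783] [ 0.65612923 -0.32001589  0.22999936]
top 26 [[0.474, -0.371, 0.047], [0.472, -0.375, 0.045], [0.471, -0.379, 0.049], [0.469, -0.377, 0.044], [0.469, -0.382, 0.048], [0.466, -0.38, 0.046], [0.466, -0.386, 0.043], [0.466, -0.391, 0.045], [0.463, -0.383, 0.051], [0.463, -0.391, 0.044], [0.461, -0.391, 0.044], [0.457, -0.389, 0.048], [0.455, -0.393, 0.045]] [0.04767291 0.04501732 0.04752443] [-0.04102835 -0.04385204 -0.04531269]
[ 0.62423701 -0.39996731  0.0100208 ] [ 0.67652495 -0.35102654  0.10688939]
(np.float64(0.5373283667400169), np.float64(-0.3689918006904369), 0.011, 51.4) [[-0.0018, -0.0058, 0.5624], [0.0001, -0.0003, -0.0004]]
t 14.15 p [ 0.538  -0.3677  0.1516] yaw 51.3 F [-0.68 -0.41  0.13] op 0.07270871873973402
```

Emit:
move_arm(motion=[[[-0.002,-0.005,0.2],[0,0,0]],[[-0.002,-0.005,0.4],[0,0,0]],[[-0.002,-0.005,0.52],[0,0,0]],[[-0.002,-0.005,0.562],[0,0,0]],[[-0.002,-0.005,0.562],[0,0,0]]])

```text
t: 14.78
eef_pos: [0.5378, -0.3693, 0.0119]
ee_rot: [[-0.781, 0.624, 0.0], [0.624, 0.781, 0.0], [0.0, 0.0, -1.0]]
ft_force: [0.5, -0.1, 0.5]
opening: 0.0725
finger_force: 0.0
```

Emit:
move_arm(motion=[[[0,0,0],[0,0,0]],[[0,0,0],[0,0,0]],[[0,0,0],[0,0,0]],[[0,0,0],[0,0,0]]], gripper=0.2)

```text
t: 15.28
eef_pos: [0.5388, -0.37, 0.0139]
ee_rot: [[-0.781, 0.624, 0.003], [0.624, 0.781, -0.002], [-0.003, 0.001, -1.0]]
ft_force: [0.3, 0.2, 6.3]
opening: 0.0415
finger_force: 65.7
```

Emit:
move_arm(motion=[[[0,0,-0.1],[0,0,0]],[[0,0,-0.3],[0,0,0]],[[0,0,-0.55],[0,0,0]],[[0,0,-0.7],[0,0,0]],[[0,0,-0.7],[0,0,0]],[[0,0,-0.7],[0,0,0]]])

```text
t: 16.02
eef_pos: [0.5354, -0.369, 0.1842]
ee_rot: [[-0.781, 0.624, -0.005], [0.624, 0.781, 0.002], [0.005, -0.002, -1.0]]
ft_force: [-0.3, 0.1, -5.0]
opening: 0.0416
finger_force: 67.1
```

```bash
python3 - <<'E'
from h import *
im=cap('wrist'); save(im,'pics/w5.png'); s=cap('side')
go([(.591,.0485,.19,51.4)])
im2=cv2.cvtColor(im['color'][120:400,170:470],cv2.COLOR_RGB2BGR)
p=proj(s,readout.get_obs()['eef_pos']);print(p);u,v=p.astype(int)
c=cv2.cvtColor(s['color'][max(0,v-45):v+25,u-45:u+45],cv2.COLOR_RGB2BGR)
c=cv2.resize(c,(360,280),interpolation=cv2.INTER_CUBIC)
cv2.imwrite('pics/w5b.png',np.hstack([im2,c]))
E
```

```text
(0.591, 0.0485, 0.19, 51.4) [[0.869, 1.4432, -0.0222], [-0.0004, -0.002, -0.0002]]
t 16.125 p [ 0.5354 -0.369   0.1836] yaw 51.4 F [-1.3   0.53 -5.4 ] op 0.04147998786620187
[326.56801515 124.5188984 ]
```

View pics/w5b.png

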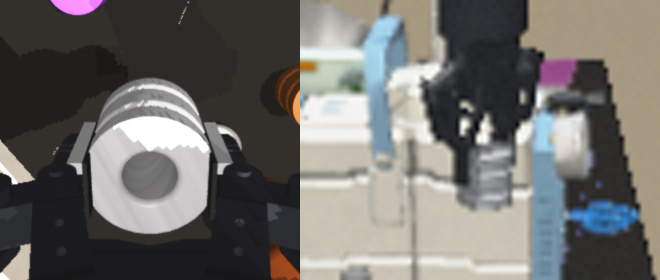

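The weight is held between the pads, with its bore in the crop at (150,175) and its grooves level. I fit the top face to get its tilt and offset from the TCP.

```bash
python3 - <<'E'
from h import *
im=np.load('wrist.npz'); W=cloud(im); o=readout.get_obs(); R=o['ee_rot'];p=o['eef_pos']
T=(W-p)@R  # tool frame
reg=T[230:360,255:385].reshape(-1,3)
S=reg[(np.abs(reg[:,2]+.032)<.012)&(np.hypot(reg[:,0],reg[:,1])<.03)]
print('z med',np.median(S[:,2]),len(S))
for _ in range(4):
    A=np.c_[S[:,:2],np.ones(len(S))]; co=np.linalg.lstsq(A,S[:,2],rcond=None)[0]; r=S[:,2]-A@co; S=S[np.abs(r)<2*r.std()+1e-4]
print('plane',np.degrees(co[:2]),co[2],'res',r.std(),len(S)); print('centre',(S.min(0)+S.max(0))/2,np.ptp(S,axis=0))
# bore centre by pixel
u,v=170+150,120+175
q=ray(im,u,v,(p[2]-co[2]));print('bore tool',(q-p)@R, 'world off',q-p)
E
```

```text
z med -0.03206434320560199 12491
plane [-0.07507724  0.12557203] -0.03210852491550525 res 0.0006157589997593021 9509
centre [ 0.00086164 -0.00056144 -0.03211664] [0.04846442 0.04514236 0.00273049]
bore tool [ 0.00225308 -0.00044356 -0.03209467] world off [-0.00185556  0.00096984  0.03210852]
```

Emit:
move_arm(motion=[[[0.3,0.72,-0.02],[0,0,0]],[[0.3,0.72,-0.02],[0,0,0]],[[0.3,0.72,-0.02],[0,0,0]],[[0.3,0.72,-0.02],[0,0,0]],[[0.3,0.72,-0.02],[0,0,0]]])

```text
t: 16.75
eef_pos: [0.5906, -0.1811, 0.1902]
ee_rot: [[-0.783, 0.622, -0.003], [0.622, 0.783, 0.0], [0.003, -0.002, -1.0]]
ft_force: [-0.4, -1.2, -4.8]
opening: 0.0413
finger_force: 67.4
```

```bash
python3 - <<'E'
from h import *
go([(.638,.011,.17,51.4)])
E
```

```text
(0.638, 0.011, 0.17, 51.4) [[0.3295, 0.7195, 0.0805], [-0.0005, -0.0009, 0.0007]]
t 16.75 p [ 0.5906 -0.1811  0.1902] yaw 51.5 F [-0.45 -1.22 -4.79] op 0.04132910562673434
```

Emit:
move_arm(motion=[[[0.33,0.72,0.08],[0,0,0]],[[0.33,0.72,0.08],[0,0,0]],[[0.33,0.72,0.08],[0,0,0]],[[0.33,0.72,0.08],[0,0,0]],[[0.33,0.72,0.08],[0,0,0]],[[0.33,0.72,0.08],[0,0,0]],[[0.33,0.72,0.08],[0,0,0]]])

```text
t: 17.62
eef_pos: [0.6391, 0.0067, 0.1716]
ee_rot: [[-0.778, 0.628, -0.0], [0.628, 0.778, -0.002], [-0.001, -0.002, -1.0]]
ft_force: [0.5, 0.8, -3.9]
opening: 0.0417
finger_force: 67.7
```

```bash
python3 - <<'E'
from h import *
im=cap('wrist'); save(im,'pics/w6.png')
o=readout.get_obs(); print(o['eef_pos'],proj(im,np.array([.5905,.049,.113])))
im=cap('top');
E
```

```text
[0.6391474  0.00750572 0.17175664] [324.78994509 105.16658617]
```

View pics/w6.png

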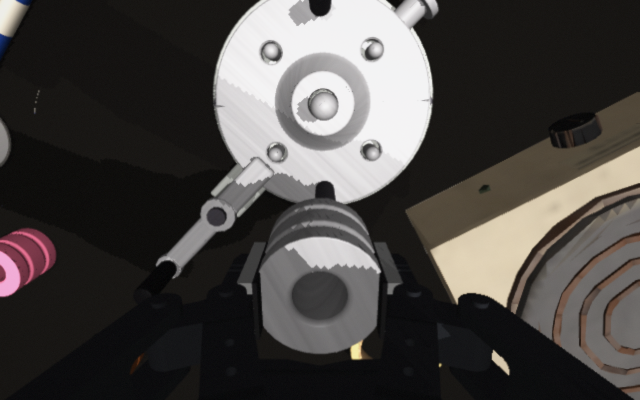

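The picture shows the cover flush with four studs through its holes, and the hold-down arm over the rim pointing at the post. The post tip is at (323,104) and the held weight's bore at (320,296).

```bash
python3 - <<'E'
from h import *
im=np.load('wrist.npz');o=readout.get_obs(); p=o['eef_pos'];R=o['ee_rot']
a=ray(im,323,104,.113); b=ray(im,320,296,p[2]+.032)
print(a,b,(b-p)@R)
W=cloud(im).reshape(-1,3); S=W[(W[:,2]>.1075)&(W[:,2]<.12)&(np.hypot(W[:,0]-.59,W[:,1]-.049)<.02)];print('post cloud',S.mean(0),np.ptp(S,axis=0))
im=np.load('top.npz')
t=np.array([.5905,.049]); off=R[:2,:2]@np.array([.0015,-.0005])
print('target tcp',t-off); go([(*(t-off),.168,51.4),(*(t-off),.096,51.4)])
E
```

```text
[0.58939539 0.04862579 0.113     ] [0.63712455 0.00798359 0.20389528] [ 0.00144652 -0.00145335 -0.03199997]
post cloud [0.59064642 0.04821751 0.11232502] [0.01555117 0.01549685 0.00883186]
target tcp [0.59198244 0.04845011]
(np.float64(0.5919824392123864), np.float64(0.04845011476523584), 0.168, 51.4) [[0.248, 0.0073, 0.0155], [-0.0002, 0.0001, -0.001]]
(np.float64(0.5919824392123864), np.float64(0.04845011476523584), 0.096, 51.4) [[0.2481, 0.0075, 0.3035], [-0.0002, 0.0001, -0.001]]
t 17.725 p [0.6392 0.0082 0.1719] yaw 51.2 F [ 0.64  0.08 -4.38] op 0.0412057873803108
```

Emit:
move_arm(motion=[[[0.12,0.006,0],[0,0,0]],[[0.245,0.006,0],[0,0,0]],[[0.245,0.006,0],[0,0,0]],[[0.245,0.006,0],[0,0,0]],[[0.245,0.006,0],[0,0,0]],[[0.245,0.006,0],[0,0,0]],[[0.245,0.006,0],[0,0,0]],[[0.245,0.006,0],[0,0,0]]])

```text
t: 18.73
eef_pos: [0.5923, 0.0494, 0.1718]
ee_rot: [[-0.781, 0.624, -0.0], [0.624, 0.781, 0.0], [0.0, 0.0, -1.0]]
ft_force: [-0.1, -0.7, -4.2]
opening: 0.0415
finger_force: 67.8
```

```bash
python3 - <<'E'
from h import *
go([(.5918,.0484,.168,51.4),(.5918,.0484,.096,51.4)])
E
```

```text
(0.5918, 0.0484, 0.168, 51.4) [[-0.0009, -0.0045, 0.015], [0.0, -0.0, -0.0002]]
(0.5918, 0.0484, 0.096, 51.4) [[-0.001, -0.0045, 0.303], [0.0, -0.0, -0.0002]]
t 18.725 p [0.5923 0.0494 0.1718] yaw 51.4 F [-0.1  -0.72 -4.19] op 0.04147385606589241
```

Lower slowly: first past the tip, watching the force.

Emit:
move_arm(motion=[[[-0.001,-0.004,0.1],[0,0,0]],[[-0.001,-0.004,0.15],[0,0,0]],[[-0.001,-0.004,0.17],[0,0,0]],[[-0.001,-0.004,0.185],[0,0,0]],[[-0.001,-0.004,0.2],[0,0,0]],[[-0.001,-0.004,0.21],[0,0,0]],[[-0.001,-0.004,0.21],[0,0,0]]])

```text
t: 19.6
eef_pos: [0.5918, 0.0485, 0.1193]
ee_rot: [[-0.781, 0.624, -0.0], [0.624, 0.781, -0.0], [0.0, -0.0, -1.0]]
ft_force: [-0.2, -0.1, -5.3]
opening: 0.0416
finger_force: 67.7
```

Emit:
move_arm(motion=[[[0,0,0.02],[0,0,0]],[[0,0,0.04],[0,0,0]],[[0,0,0.06],[0,0,0]],[[0,0,0.08],[0,0,0]],[[0,0,0.093],[0,0,0]],[[0,0,0.093],[0,0,0]]])

```text
t: 20.35
eef_pos: [0.5916, 0.0485, 0.0957]
ee_rot: [[-0.781, 0.624, -0.001], [0.624, 0.781, -0.0], [0.001, -0.0, -1.0]]
ft_force: [0.8, 0.2, -4.5]
opening: 0.041
finger_force: 67.7
```

Emit:
move_arm(motion=[[[0,0,0.004],[0,0,0]],[[0,0,0.007],[0,0,0]],[[0,0,0.007],[0,0,0]]])

```text
t: 20.72
eef_pos: [0.5918, 0.0485, 0.0944]
ee_rot: [[-0.781, 0.624, 0.0], [0.624, 0.781, 0.0], [-0.0, 0.0, -1.0]]
ft_force: [0.8, -0.3, -4.9]
opening: 0.0415
finger_force: 67.7
```

Emit:
move_arm(motion=[[[0,0,0],[0,0,0]],[[0,0,0],[0,0,0]],[[0,0,0],[0,0,0]]], gripper=0.72)

```text
t: 21.1
eef_pos: [0.5924, 0.0488, 0.095]
ee_rot: [[-0.781, 0.624, 0.001], [0.624, 0.781, 0.0], [-0.001, 0.001, -1.0]]
ft_force: [-0.7, 0.2, -1.0]
opening: 0.0618
finger_force: 0.0
```

Emit:
move_arm(motion=[[[0,0,-0.05],[0,0,0]],[[0,0,-0.15],[0,0,0]],[[0,0,-0.3],[0,0,0]],[[-0.3,0,-0.6],[0,0,0]],[[-0.5,-0.5,-0.6],[0,0,0]],[[-0.5,-0.5,-0.6],[0,0,0]],[[-0.5,-0.5,-0.6],[0,0,0]],[[-0.5,-0.5,-0.6],[0,0,0]]])

```text
t: 22.1
eef_pos: [0.6113, -0.1306, 0.2454]
ee_rot: [[-0.777, 0.629, 0.002], [0.629, 0.777, -0.002], [-0.002, -0.0, -1.0]]
ft_force: [-0.3, 0.4, 0.1]
opening: 0.0612
finger_force: 0.0
```

```bash
python3 - <<'E'
from h import *
s=cap('side'); im=cap('top')
a=cv2.resize(cv2.cvtColor(s['color'][180:265,255:355],cv2.COLOR_RGB2BGR),(400,340),interpolation=cv2.INTER_CUBIC)
b=cv2.resize(cv2.cvtColor(im['color'][140:225,270:370],cv2.COLOR_RGB2BGR),(400,340),interpolation=cv2.INTER_CUBIC)
cv2.imwrite('pics/f.png',np.hstack([a,b]))
W=cloud(im).reshape(-1,3);S=W[(W[:,2]>.117)&(W[:,2]<.14)&(np.hypot(W[:,0]-.59,W[:,1]-.049)<.04)];print(len(S),np.median(S,axis=0),np.ptp(S,axis=0))
E
```

```text
232 [0.59125489 0.04864127 0.12593338] [0.04683263 0.04750117 0.01291866]
```

View pics/f.png

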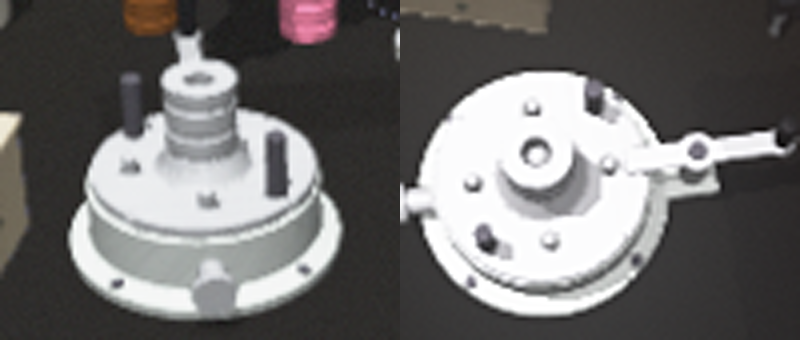

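The picture shows the weight upright on the boss, bore near (537,152) in the right half, with its top measured at 126 mm as expected. The cover is flush with the studs through it, and the hold-down arm points at the post over the rim.

```bash
python3 -c "
from station import ticket; print(ticket.hand_in())"
```

```text
the job is handed in; nothing more can be done
None
```

The vacuum trap is closed and the job is handed in at about 22 s of the 72 s allowed: the cover is flush on the pot, the hold-down arm points at the post over the rim, and the weight stands upright on the boss (top measured at 126 mm).

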